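Open the guard over the bearing

TASK

Two identical inspection nests stand on the bench, each under a hinged, barred guard with a yellow frame. Open the guard that covers the steel bearing: take its black bar handle, swing it up and over past upright, and let go so that it stays open by itself, leaning back on its rear stop. Leave the other guard, over the black nut, shut, and leave the bearing lying in its nest.

Things in the scene. Friction and masses are not known exactly. Their poses are not given: they have to be found in the camera images.
- guard_bearing (a joint): Hinge angle of the guard over the steel bearing: 0 = shut and level, pi/2 = upright (the balance point), 2.0 = fully open, leaning back on its rear stop. The hinge is almost free: let go below pi/2 it falls shut, beyond pi/2 it falls open. The guard weighs about 0.22 kg (varies); the nest is fixed to the bench.
- guard_bearing_bar (a point): Middle of the black bar handle (12 mm round, 98 mm free between the yellow arms) of the guard over the bearing. Turns with the guard: y along bar and hinge, x from the bar to the hinge line, 150 mm off (swing radius). Shut: bar and hinge both 65 mm above the bench, z up, hinge on the far side. Free beside the bar: 54 mm to the barred part, open below except an 18 mm base plate from 25 mm behind it.
- guard_nut (a joint): Hinge angle of the identical second guard, over the black nut: 0 = shut. It must stay shut.
- bearing: The steel ball bearing, 70 mm in diameter and 17 mm high, lying loose in its nest under the first guard; origin at the centre of its underside, 22 mm above the bench top. The nest's centre is 97 mm from the bar towards the hinge.

How it is judged:
By the outcome, as a careful person would: the job done as asked, in the order asked, and still so for the second after the job is handed in, with the robot touching nothing.
It also fails if it takes over 35 s, if anything falls off the work surface, if the arm or the gripper's body presses on something with over 40 N, if the wrist force passes 120 N, or if a joint passes its speed limit or range.

ROBOT

A 6-joint arm with a two-finger parallel gripper is mounted at the origin on a cart in front of the work surface, level with it; the furniture and walls round the work are solid. World frame = base frame: x ahead of the robot, y to its left, z up, the work surface at z = 0. Lengths are in m, angles in degrees, forces in N, time in s.
With the tool pointing down it reaches from about 0.375 to 0.9 m from the base axis. Payload 3.1 kg.
Tool frame: the origin (TCP) lies between the finger pads; the fingertips stand 22 mm ahead of it and the grasp point (between the pads) lies 3 mm ahead of it; z points along the fingers, y is the line along which they close (so a half turn about z gives the same grasp; the last joint's range is limited). The gripper opens to 87 mm and grips with 3 to 60 N. Pads are 19 mm wide; open, the fingers measure 117 mm over their backs; the gripper's body (75 mm by 190 mm) begins 51 mm behind the grasp point.
Start: joints at [-74.628, 30.224, 82.088, -0, 67.689, -10.227], TCP at [0.27, -0.564, 0.245] pointing down, gripper open.
Joint ranges: [-176.69, 176.69], [-43.24, 126.21], [12.49, 139.97], [-82, 262], [0, 151.66], [-163.58, 163.58]. Speed limits (degrees/s): [159.86, 159.86, 180, 180, 180, 180].

INTERFACE

Orientations are given as a 3x3 rotation matrix whose columns are the frame's x, y, z axes.
In Python, from rig import bot, capture, search_frame, outline_of, spot_point gives the robot as it stands.
- The arm moves only by the tool jog_arm, never from a script. Its argument "rows" is text: rows parted by semicolons, each of 7 numbers parted by spaces: the opening, from 0 (shut) to 1 (fully open), then the shift along the tool's x, y, z as a fraction of full scale, then the turn, a rotation vector about the tool's x, y, z as a fraction of full scale. A call has 1 to 20 rows; each row is the pose to reach, as a shift and turn from the pose commanded when the call began, along the tool's axes at that moment; what a row does not reach only later rows make up. Full scale, the value 1, is 0.5 m for a shift and pi/4 rad for a turn. A row lasts 1/12 s, in which the tool goes at most 41.7 mm and 7.16 degrees, less where a joint would pass 70% of its speed; a pose out of reach is approached as far as the arm can. A call with a number of a shift or a turn outside -1 to 1 is refused whole. A call with a gripper value outside its range is refused whole. The fingers move at their own pace and stop on an object; the grip force is fixed at half the most. Time passes only in rows, so rows that repeat a pose let the fingers close. It gives the time, the measured TCP pose, the force, the opening and the grip force at its end, in the units of the state.
- bot.read_state(): the state, without advancing time (a new reading comes with each control period).
- capture(name): name is "scene" or "top"; returns a dict with "pixels" (384x512x3 uint8, red, green, blue), "fx", "fy", "cx", "cy" (pixels), "R" (3x3) and "t" (3): a world point X has camera coordinates R X + t. Camera axes: x right, y down, z forward; pixel columns grow to the right and rows downward; lengths in m; the calibration is good to about 2 mm. A picture is of the moment at which its call begins. There is no depth.
- bot.hand_in(): hands the job in; it is judged then, once.
Trained networks look in a picture, given as the dict that the camera call returned (one of the last four; its "shot" number tells which), for a name from the list of things; names that differ only in an ending like _2 or _b are one class to them, and where a whole thing is asked for, a point or a joint stands for the part that bears it (a point fixed in the world has none). Each returns a list of dicts, best first, with "conf" (0 to 1); they miss things now and then, are a little off and sometimes report something else, mostly with a low value. They report only what shows in the picture. A call takes as long as a camera call.
- search_frame(label, picture): "point" ([x, y, z] in m, in world coordinates, good to about 4 mm: the middle of the surface that is visible of it).
- outline_of(label, picture): "region" (384x512 bool, what is visible of it).
- spot_point(label, picture): "point" ([x, y, z] in m, in world coordinates, good to about 4 mm: a listed point, or the origin of a listed thing).
The state is a dict: "time_s": time; "joint_positions": joint angles; "qvel": joint speeds; "tau": joint torques, N m; "position": TCP position; "tcp_rot": TCP orientation; "force": force on the tool from outside, world axes, zero at the start; "moment": the same for the moment, N m; "opening": opening from 0.0 (shut) to 1.0 (fully open); "grasp_force": force on a finger pad.
Only numpy, scipy, OpenCV 4.12 (cv2) and the standard library are available. Lean on these libraries where they do the work, as an engineer would, in place of code of your own. Each camera call takes 0.05 s, during which the arm holds its last target. There are 200 camera calls.

## Working session

There is one attempt and no reset: what is moved stays moved. The work goes in short steps, Python scripts to look and compute and a tool call to move; the robot and the scene stay as the last step left them, time stands still between calls to the robot, and variables do not carry over. Pictures are saved under pics/ and viewed, at most 10 in all, crops included, and the job is handed in when it is done.

Besides the shell and the picture viewer there is one more tool, called after "Call:" as name(argument=value, ...) on one line, values as JSON. jog_arm: Moves the arm, as the interface text tells. Its arguments: {"type":"object","properties":{"rows":{"type":"string"}},"required":["rows"]}

```bash
mkdir -p pics
python3 - <<'E'
from rig import *
import cv2,numpy as np
ims=[]
for n in("scene","top"):
    c=capture(n); ims.append(c["pixels"]); print(n,np.round(c["R"],3).tolist(),np.round(c["t"],3),c["fx"])
    for l in("guard_bearing_bar","bearing","guard_nut"):
        for r in spot_point(l,c)[:3]: print("spot",l,np.round(r["point"],3),round(r["conf"],2))
        for r in search_frame(l,c)[:3]: print("search",l,np.round(r["point"],3),round(r["conf"],2))
    cv2.imwrite(f"pics/{n}0.png",c["pixels"][:,:,::-1])
s=bot.read_state();print(s["time_s"],np.round(s["tcp_rot"],3).tolist(),s["position"],s["opening"])
E
```

```text
scene [[0.498, -0.867, -0.011], [-0.355, -0.192, -0.915], [0.792, 0.459, -0.403]] [-0.301  0.252  0.607] 455.81427441781824
spot guard_bearing_bar [ 0.484 -0.185  0.063] 0.69
search guard_bearing_bar [ 0.546 -0.196  0.068] 0.67
spot bearing [ 0.582 -0.186  0.021] 0.49
search bearing [ 0.571 -0.181  0.032] 0.81Traceback (most recent call last):
  File "<stdin>", line 7, in <module>
ValueError: it knows: bearing, guard_bearing_bar
```

Run:
```python
from rig import *
import cv2,numpy as np
for n in("scene","top"):
    c=capture(n); print(n,np.round(c["R"],3).tolist(),np.round(c["t"],3),c["fx"],c["cx"],c["cy"])
    for l in("guard_bearing_bar","bearing"):
        for r in spot_point(l,c)[:3]: print("spot",l,np.round(r["point"],3),round(r["conf"],2))
        for r in search_frame(l,c)[:3]: print("search",l,np.round(r["point"],3),round(r["conf"],2))
    cv2.imwrite(f"pics/{n}0.png",c["pixels"][:,:,::-1])
s=bot.read_state();print(s["time_s"],np.round(s["tcp_rot"],3).tolist(),s["position"],s["opening"])
```

```text
scene [[0.498, -0.867, -0.011], [-0.355, -0.192, -0.915], [0.792, 0.459, -0.403]] [-0.301  0.252  0.607] 455.81427441781824 254.37006087504074 187.22263085653046
spot guard_bearing_bar [ 0.484 -0.183  0.065] 0.67
search guard_bearing_bar [ 0.547 -0.192  0.07 ] 0.92
spot bearing [ 0.581 -0.185  0.021] 0.75
search bearing [ 0.573 -0.182  0.033] 0.77
top [[-0.002, -1.0, 0.017], [-0.981, -0.002, -0.195], [0.195, -0.017, -0.981]] [-0.019  0.561  1.022] 484.50097133001003 255.07791762049024 191.25249515196285
spot guard_bearing_bar [ 0.485 -0.18   0.065] 0.97
search guard_bearing_bar [ 0.564 -0.192  0.067] 0.56
spot bearing [ 0.582 -0.188  0.023] 0.8
search bearing [ 0.584 -0.189  0.038] 0.66
0.75 [[0.902, 0.432, 0.0], [0.432, -0.902, -0.0], [-0.0, 0.0, -1.0]] [ 0.27008955 -0.5636056   0.24458704] 1.0016663854642562
```

View pics/scene0.png

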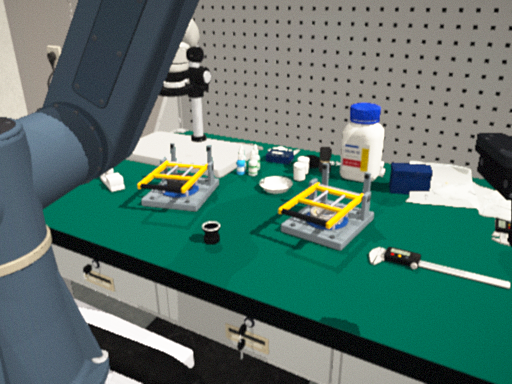

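View pics/top0.png

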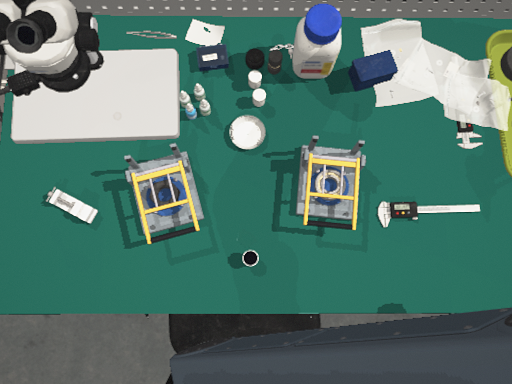

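The scene picture shows the bearing guard on the right with its bar at about (305,217). In the top picture that bar runs from (305,224) to (355,229). The nut guard is on the left, with its bar at about (172,235). I'll get the bar's line more precisely from the top picture.

```bash
cat > h.py <<'E'
import numpy as np
from rig import *
def ray(c,u,v,z):
    R,t=np.array(c["R"]),np.array(c["t"]); o=-R.T@t
    d=R.T@np.array([(u-c["cx"])/c["fx"],(v-c["cy"])/c["fy"],1]); return o+d*(z-o[2])/d[2]
def rel(goal,yaw):  # jog numbers to reach goal with tool down, tool y at world angle yaw(deg)
    s=bot.read_state(); R=np.array(s["tcp_rot"]); 
    from scipy.spatial.transform import Rotation as Ro
    a=np.radians(yaw); y=np.array([np.cos(a),np.sin(a),0]); z=np.array([0,0,-1.]); G=np.c_[np.cross(y,z),y,z]
    return np.round(R.T@(np.array(goal)-s["position"])/.5,4), np.round(Ro.from_matrix(R.T@G).as_rotvec()/(np.pi/4),4)
E
python3 - <<'E'
from h import *
import cv2
c=capture("top"); p=c["pixels"].astype(int)
# bar: dark pixels in the window
w=p[216:236,300:362]; m=(w.max(2)<45)
v,u=np.nonzero(m); u=u+300; v=v+216
P=np.array([ray(c,a,b,.068) for a,b in zip(u,v)]); print(len(P),P.mean(0),P.min(0),P.max(0))
print("yaw of bar line(x per y) deg",np.degrees(np.polyfit(P[:,1],P[:,0],1)[0]))
# yellow
h=cv2.cvtColor(c["pixels"],cv2.COLOR_RGB2HSV)[140:236,296:366]
m=((h[...,0]>18)&(h[...,0]<34)&(h[...,1]>150)&(h[...,2]>110)).astype(np.uint8)
v,u=np.nonzero(m);Q=np.array([ray(c,a+296,b+140,.068) for a,b in zip(u,v)])
r=cv2.minAreaRect(Q[:,:2].astype(np.float32));print(r,cv2.boxPoints(r))
print(rel([.485,-.183,.2],-3))
cv2.imwrite("pics/crop.png",cv2.resize(c["pixels"][130:250,280:380,::-1],None,fx=5,fy=5,interpolation=0))
E
```

```text
93 [ 0.48539184 -0.18038958  0.068     ] [ 0.47743832 -0.22749165  0.068     ] [ 0.49272595 -0.13377074  0.068     ]
yaw of bar line(x per y) deg 5.8793706768343705
((0.5603152513504028, -0.1875278353691101), (0.1136280745267868, 0.160518616437912), 84.04402923583984) [[ 0.47459394 -0.23570715]
 [ 0.63424605 -0.2523632 ]
 [ 0.64603657 -0.13934852]
 [ 0.48638445 -0.12269247]]
(array([ 0.7166, -0.5008,  0.0891]), array([ 0.    ,  0.    , -1.3645]))
```

View pics/crop.png

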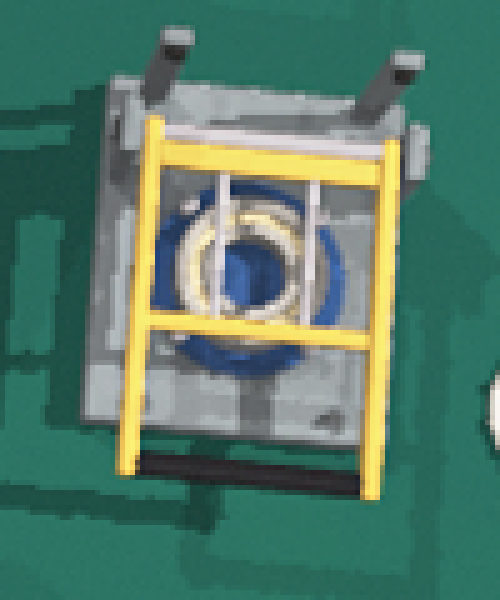

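The crop shows the guard turned about 6° clockwise. Its black bar runs from (135,465) to (360,487), with two posts behind the hinge at (175,40) and (405,65). Bar middle is about (0.485, -0.181). I'll move above it first.

Call:
jog_arm(rows="0.5 0.36 -0.25 0.03 0 0 -0.4; 0.5 0.716 -0.5 0.09 0 0 -0.8;0.5 0.716 -0.5 0.09 0 0 -0.8;0.5 0.716 -0.5 0.09 0 0 -0.8;0.5 0.716 -0.5 0.09 0 0 -0.8;0.5 0.716 -0.5 0.09 0 0 -0.8;0.5 0.716 -0.5 0.09 0 0 -0.8;0.5 0.716 -0.5 0.09 0 0 -0.8;0.5 0.716 -0.5 0.09 0 0 -0.8;0.5 0.716 -0.5 0.09 0 0 -0.8;0.5 0.716 -0.5 0.09 0 0 -0.8;0.5 0.716 -0.5 0.09 0 0 -0.8;0.5 0.716 -0.5 0.09 0 0 -0.8;0.5 0.716 -0.5 0.09 0 0 -0.8;0.5 0.716 -0.5 0.09 0 0 -0.8;0.5 0.716 -0.5 0.09 0 0 -0.8")

```text
time_s: 2.13
position: [0.4846, -0.1849, 0.1998]
tcp_rot: [[0.478, 0.879, 0.0], [0.879, -0.478, -0.0], [-0.0, 0.001, -1.0]]
force: [0.3, 0.4, -0.5]
opening: 0.498
grasp_force: 0.0
```

Run:
```python
from h import *
print(rel([.485,-.181,.13],-5.9)); s=bot.read_state(); print(s["time_s"],s["position"],s["joint_positions"],s["opening"])
```

```text
(array([ 0.0073, -0.0031,  0.1395]), array([ 7.000e-04,  4.000e-04, -5.028e-01]))
2.1333 [ 0.48459258 -0.18488694  0.19975555] [-3.32349097e+01  2.56633799e+01  9.99789856e+01 -1.31871279e-02
  5.43227384e+01 -4.70110358e+00] 0.49813374475792843
```

Call:
jog_arm(rows="0.5 0.007 -0.003 0.07 0 0 -0.25;0.5 0.007 -0.003 0.14 0 0 -0.503;0.5 0.007 -0.003 0.14 0 0 -0.503;0.5 0.007 -0.003 0.14 0 0 -0.503;0.5 0.007 -0.003 0.14 0 0 -0.503;0.5 0.007 -0.003 0.14 0 0 -0.503;0.5 0.007 -0.003 0.14 0 0 -0.503;0.5 0.007 -0.003 0.14 0 0 -0.503;0.5 0.007 -0.003 0.14 0 0 -0.503")

```text
time_s: 2.88
position: [0.4857, -0.18, 0.1304]
tcp_rot: [[0.101, 0.995, 0.002], [0.995, -0.101, -0.001], [-0.001, 0.002, -1.0]]
force: [0.3, 0.3, -0.7]
opening: 0.501
grasp_force: 0.0
```

Run:
```python
from h import *
import cv2
print(rel([.485,-.181,.068],-5.9))
for n in ("scene","top"):
    c=capture(n)
    for r in spot_point("guard_bearing_bar",c)[:2]: print(n,np.round(r["point"],3),round(r["conf"],2))
    if n=="scene": cv2.imwrite("pics/s1.png",cv2.resize(c["pixels"][100:260,200:420,::-1],None,fx=3,fy=3))
```

```text
(array([-0.002 , -0.0014,  0.1249]), array([0.0023, 0.0011, 0.0019]))
scene [ 0.486 -0.182  0.068] 0.86
```

View pics/s1.png

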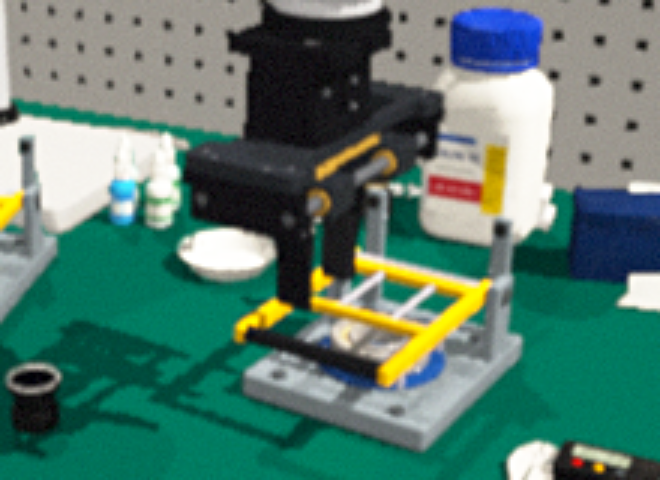

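The picture shows the open fingers straddling the bar in plan. Their tips are at (295,300) and (340,275), and the bar's middle is at (315,352). I'll go down and close.

Call:
jog_arm(rows="0.5 -0.001 -0.001 0.04 0 0 0;0.5 -0.002 -0.001 0.08 0 0 0;0.5 -0.002 -0.001 0.125 0 0 0;0.5 -0.002 -0.001 0.125 0 0 0;0.5 -0.002 -0.001 0.125 0 0 0;0 -0.002 -0.001 0.125 0 0 0;0 -0.002 -0.001 0.125 0 0 0;0 -0.002 -0.001 0.125 0 0 0;0 -0.002 -0.001 0.125 0 0 0;0 -0.002 -0.001 0.125 0 0 0;0 -0.002 -0.001 0.125 0 0 0;0 -0.002 -0.001 0.125 0 0 0;0 -0.002 -0.001 0.125 0 0 0")

```text
time_s: 4.17
position: [0.4843, -0.1806, 0.0675]
tcp_rot: [[0.1, 0.995, -0.001], [0.995, -0.1, -0.0], [-0.0, -0.001, -1.0]]
force: [-2.2, -1.2, 6.5]
opening: 0.124
grasp_force: 30.0
```

Call:
jog_arm(rows="0 0 0.0016 -0.0314 0 0 0;0 0 0.0066 -0.0624 0 0 0;0 0 0.0147 -0.0927 0 0 0;0 0 0.0259 -0.122 0 0 0;0 0 0.0402 -0.15 0 0 0;0 0 0.0573 -0.1763 0 0 0;0 0 0.0771 -0.2007 0 0 0;0 0 0.0993 -0.2229 0 0 0;0 0 0.1237 -0.2427 0 0 0;0 0 0.15 -0.2598 0 0 0;0 0 0.15 -0.2598 0 0 0;0 0 0.15 -0.2598 0 0 0;0 0 0.15 -0.2598 0 0 0")

```text
time_s: 5.25
position: [0.5567, -0.188, 0.1988]
tcp_rot: [[0.099, 0.995, -0.006], [0.995, -0.099, -0.0], [-0.001, -0.006, -1.0]]
force: [-10.1, 0.1, 15.6]
opening: 0.128
grasp_force: 30.0
```

Run:
```python
from h import *
import cv2
c=capture("scene"); cv2.imwrite("pics/s2.png",cv2.resize(c["pixels"][80:260,200:420,::-1],None,fx=3,fy=3))
```

```text
(no output)
```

View pics/s2.png

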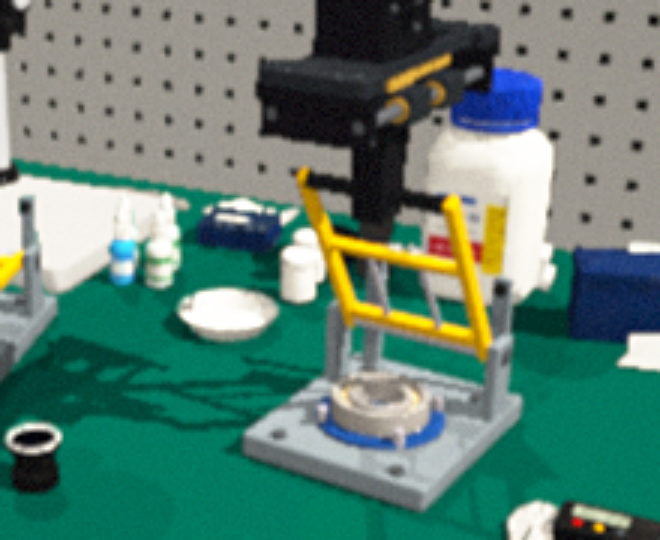

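The picture shows the guard at about 60° in the grip, with its bar at (375,190) and the bearing lying undisturbed in its nest at (385,405). I'll carry on over the top with a small outward correction.

Call:
jog_arm(rows="0 0 0.026 -0.02 0 0 0;0 0 0.055 -0.031 0 0 0;0 0 0.086 -0.039 0 0 0;0 0 0.117 -0.044 0 0 0;0 0 0.148 -0.046 0 0 0;0 0 0.179 -0.044 0 0 0;0 0 0.21 -0.039 0 0 0;0 0 0.236 -0.033 0 0 0;0 0 0.251 -0.028 0 0 0;0 0 0.251 -0.028 0 0 0;0 0 0.251 -0.028 0 0 0")

```text
time_s: 6.22
position: [0.6841, -0.2014, 0.2107]
tcp_rot: [[0.1, 0.995, -0.0], [0.995, -0.1, -0.001], [-0.001, -0.0, -1.0]]
force: [-0.1, -2.4, 0.6]
opening: 0.127
grasp_force: 30.0
```

Run:
```python
from h import *
import cv2
c=capture("scene"); cv2.imwrite("pics/s3.png",cv2.resize(c["pixels"][60:260,200:420,::-1],None,fx=3,fy=3))
```

```text
(no output)
```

View pics/s3.png

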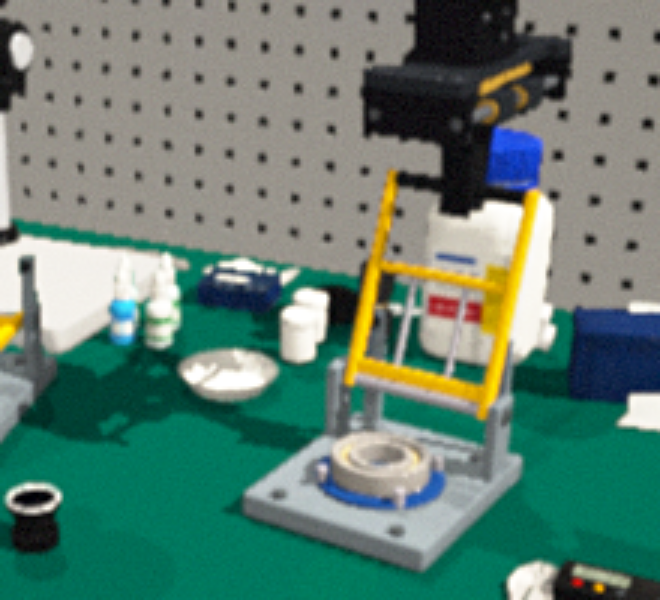

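The guard now leans back past upright at about 110°, with its bar at (450,190). The force is near zero and the bearing is still in its nest. Next I'll release, wait and lift away.

Call:
jog_arm(rows="0.45 0 0 0 0 0 0;0.45 0 0 0 0 0 0;0.45 0 0 0 0 0 0;0.45 0 0 0 0 0 0;0.45 0 0 0 0 0 0;0.45 0 0 0 0 0 0;0.45 0 0.005 -0.04 0 0 0;0.45 0 0.005 -0.08 0 0 0;0.45 0 0.005 -0.13 0 0 0;0.45 0 0.005 -0.19 0 0 0;0.45 0 0.005 -0.24 0 0 0;0.45 0 0.005 -0.24 0 0 0;0.45 0 -0.07 -0.24 0 0 0;0.45 0 -0.14 -0.24 0 0 0;0.45 0 -0.2 -0.24 0 0 0;0.45 0 -0.2 -0.24 0 0 0;0.45 0 -0.2 -0.24 0 0 0;0.45 0 -0.2 -0.24 0 0 0;0.45 0 -0.2 -0.24 0 0 0")

```text
time_s: 7.85
position: [0.586, -0.1911, 0.331]
tcp_rot: [[0.1, 0.995, 0.002], [0.995, -0.1, -0.001], [-0.0, 0.002, -1.0]]
force: [-0.6, -0.3, -0.2]
opening: 0.453
grasp_force: 0.0
```

Run:
```python
from h import *
import cv2
c=capture("scene"); cv2.imwrite("pics/s4.png",c["pixels"][:,:,::-1])
for l in("guard_bearing_bar","bearing"):
    for r in spot_point(l,c)[:2]: print(l,np.round(r["point"],3),round(r["conf"],2))
```

```text
guard_bearing_bar [ 0.696 -0.206  0.199] 0.96
bearing [ 0.582 -0.191  0.02 ] 0.85
```

View pics/s4.png

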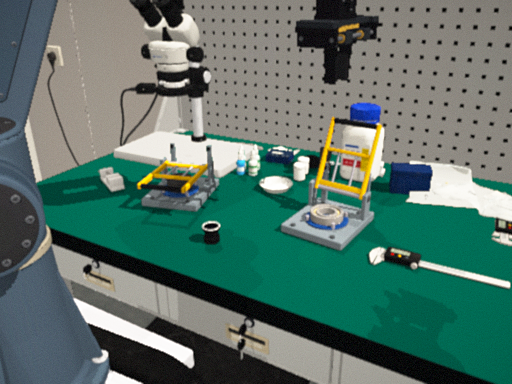

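The picture shows the bearing guard leaning back on its stop by itself, with its bar at (355,122). The bearing is in its nest at (326,216), the nut guard is still shut at (175,180), and the gripper is clear.

```bash
python3 -c "
from rig import bot; print(bot.hand_in())"
```

```text
the job is handed in; nothing more can be done
None
```

The bearing guard is open, leaning back on its rear stop by itself; the bearing is still in its nest, the nut guard is still shut, and the job is handed in at about 8 s.

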